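# Feel the gap of a contact grill with a taper gauge

## Robot

A 6-joint arm with a two-finger parallel gripper is mounted at the origin on a cart in front of the work surface, level with it; the furniture and walls round the work are solid. World frame = base frame: x ahead of the robot, y to its left, z up, the work surface at z = 0. Lengths are in m, angles in rad, forces in N, time in s.
With the tool pointing down it reaches from about 0.3 to 0.875 m from the base axis. Payload 6.4 kg.
Tool frame: the origin (TCP) lies on the centre line of the jaws, within the pads' length; the fingertips stand 22 mm ahead of it and the grasp point (between the pads) lies 3 mm ahead of it; z points along the fingers, y is the line along which they close (so a half turn about z gives the same grasp; the last joint's range is limited). The gripper opens to 85 mm and grips with 20 to 120 N. Pads are 22 mm wide; open, the fingers measure 114 mm over their backs; the gripper's body (76 mm by 85 mm) begins 54 mm behind the grasp point. The pads swing forward as they close: fully open they stand 13 mm farther back than shut.
Start: joints at [0.921, 0.181, 1.607, -0, 1.354, -0.206], TCP at [0.247, 0.519, 0.253] pointing down, gripper open.
Joint ranges: [-2.99, 2.99], [-0.89, 2.07], [0.3, 2.58], [-1.14, 4.28], [0, 2.63], [-3.12, 3.12]. Speed limits (rad/s): [2.57, 2.57, 3.01, 3.14, 3.14, 3.14].

## Interface

Orientations are given as a unit quaternion [w, x, y, z].
In Python, from bench import ctrl gives the robot as it stands. The module is installed in compiled form; this text tells all that it offers.
- The arm moves only by the tool servo_tool, never from a script. Its argument "commands" is a list of rows, each a list of 3 entries, a list of its own where there are three numbers: the shift along the tool's x, y, z in mm, then the turn about the tool's z in rad, then the finger opening in mm, from 0 to 85.4. In form: [[[dx, dy, dz], turn, jaw], ...]. A call has 1 to 20 rows; each row shifts and turns the commanded pose from where the row before left it, along the tool's axes as they then stand; what a row does not reach is not made up. A row lasts 1/8 s, in which the tool goes at most 62.5 mm and 10.7 degrees, less where a joint would pass 70% of its speed; a pose out of reach is approached as far as the arm can. A call with a gripper value outside its range is refused whole. The fingers move at their own pace and stop on an object; the grip force is fixed at half the most. Time passes only in rows, so rows that do not move let the fingers close. It gives the time, the measured TCP pose, the force, the opening and the grip force at its end, in the units of the state.
- ctrl.get_obs(): the state, without advancing time (a new reading comes with each control period).
- ctrl.camera(name): name is "scene" or "top" or "wrist"; returns a dict with "color" (480x640x3 uint8, red, green, blue), "z_map" (480x640 float32, m along the optical axis (not along the pixel's ray), 0 where there is no reading), "fx", "fy", "cx", "cy" (pixels), "R" (3x3) and "t" (3): a world point X has camera coordinates R X + t. Camera axes: x right, y down, z forward; pixel columns grow to the right and rows downward; lengths in m; the calibration is good to about 2 mm. A picture is of the moment at which its call begins.
- ctrl.hand_in(): hands the job in; it is judged then, once.
The state is a dict: "time_s": time; "q": joint angles; "dq": joint speeds; "joint_efforts": joint torques, N m; "eef_pos": TCP position; "eef_rot": TCP orientation; "wrist_force": force on the tool from outside, world axes, zero at the start; "torque": the same for the moment, N m; "opening": opening from 0.0 (shut) to 1.0 (fully open); "grasp_force": force on a finger pad.
Only numpy, scipy, OpenCV 4.12 (cv2) and the standard library are available. Lean on these libraries where they do the work, as an engineer would, in place of code of your own. Each camera call takes 0.05 s, during which the arm holds its last target. There are 200 camera calls.

## Task

Check the plate gap of the contact grill: first press its lid fully shut. Then take the taper gauge by its handle and, keeping it flat on the lower plate and square to the grill's left side, slide the thin end in between the two plates from that side until it drags snugly, wedged lightly between both plates without lifting the lid. Finish while holding it there so that the gap can be read, and leave the peeler, the bottle opener and the cup where they are.

Things in the scene. Friction and masses are not known exactly. Their poses are not given: they have to be found in the camera images.
- grill: Countertop contact grill, fixed; steel base 236 x 236 mm, its shell 38 mm high. Origin: centre of the underside at worktop height; x points to its back (away from the robot), y to its left side, z up. The lid's hinge axis runs along its y through (112, 0, 86) mm. Yaw within 0.15 rad.
- lid (a joint): Grill lid hinge: 0 = shut (upper plate level, parallel to the lower one), grows as the lid opens (about 0.9 most), rad. A friction hinge: the lid stays where it is left; pressing down on the handle with about 2 to 6 N shuts it. Shut, its steel top is 102 mm above the worktop and 176 mm wide; prising up the middle of a shut lid takes roughly 20 N.
- lid_handle (a point): Middle of the top of the lid's front handle, a black bar 19 mm thick and 146 mm long parallel to the grill's y; 255 mm in front of and 21.5 mm above the hinge axis when shut (then 107 mm above the worktop). It moves with the lid.
- upper_plate (a point): Dark flat steel plate under the lid, 190 mm front to back, 180 mm wide (grill y from -90 to +90 mm), 12 mm thick, its left and right lower edges rounded with 6 mm radius. The point is the centre of its underside and moves with the lid; shut, it is 58.5 mm above the worktop.
- lower_plate: Dark flat steel plate on four levelling screws on the base, fixed, 208 mm front to back, 220 mm wide, 10 mm thick: it stands out 20 mm beyond the upper plate at left and right, a ledge to lay the blade on. Origin: centre of its underside, axes as the grill's. Its height varies: the gap between the shut plates is anything from 4.0 to 6.5 mm.
- lower_plate_top (a point): Centre of the lower plate's upper face (52 to 54.5 mm above the worktop).
- grill_mouth (a point): Where the gauge goes in: middle of the left edge of the shut upper plate, at the height of its underside (fixed to the grill base, does not move with the lid). Plates and blade are dry steel, friction about 0.6: some 5 to 12 N of drag along the blade, with little net force up or down, is snug; a blade merely pressed down on the lower plate also drags, without touching the upper one.
- gauge: Loose taper gauge, 180 mm, 90 g. Flat underside; x points to the tip, z up. Steel blade x -20..90 mm, 20 mm wide, its top rising evenly from 2 mm thick at the tip to 8 mm; black handle x -90..-20 mm, 24 mm wide, 22 mm high. Origin on the underside. Lies on the worktop, tip to the robot's right (yaw -pi/2 +-0.35), in one of three places in a row shared with peeler and opener.
- gauge_tip (a point): Middle of the gauge's tip edge, on the underside.
- gauge_grip (a point): Where to hold the gauge: in the handle, 50 mm behind the origin, 12 mm above the underside; grasp across the 24 mm width from above.
- peeler: Bystander: peeler, 170 x 25 x 18 mm, black handle, lying loose in the row with the gauge; leave it.
- bottle_opener: Bystander: flat bottle opener with a wooden handle, 128 x 32 x 12 mm, lying loose in the row with the gauge; leave it.
- espresso_cup: Bystander: white espresso cup, 59 mm wide, 55 mm high, standing behind the work; leave it.
Things that resemble listed ones, but are neither listed nor needed, are in the scene too. Of the things that look like the gauge, the largest one is meant.

How it is judged:
By the outcome, as a careful person would: the job done as asked, in the order asked, and still so for the second after the job is handed in, while the arm keeps its last pose, push and grip.
It also fails if it takes over 64 s, if anything falls off the work surface, if the arm or the gripper's body presses on something with over 40 N, if the wrist force passes 120 N, or if a joint passes its speed limit or range.

## Working session

There is one attempt and no reset: what is moved stays moved. The work goes in short steps, Python scripts to look and compute and a tool call to move; the robot and the scene stay as the last step left them, time stands still between calls to the robot, and variables do not carry over. Pictures are saved under pics/ and viewed, at most 10 in all, crops included, and the job is handed in when it is done.

Besides the shell and the picture viewer there is one more tool, called after "Request:" in YAML: its name, and indented under it one key for each argument. servo_tool: Moves the arm, as the interface text tells. Its arguments: {"type":"object","properties":{"commands":{"type":"array"}},"required":["commands"]}

```bash
mkdir -p pics; cat > h.py <<'E'
import numpy as np, cv2
from bench import ctrl
def cam(n):
    c=ctrl.camera(n); c["R"]=np.array(c["R"]); c["t"]=np.array(c["t"]); return c
def pts(c):
    v,u=np.mgrid[0:480,0:640]; z=c["z_map"]
    P=np.stack([(u-c["cx"])/c["fx"]*z,(v-c["cy"])/c["fy"]*z,z],-1)
    return (P-c["t"])@c["R"]
def ray(c,u,v,h):
    d=c["R"].T@np.array([(u-c["cx"])/c["fx"],(v-c["cy"])/c["fy"],1]); o=-c["R"].T@c["t"]
    return o+d*(h-o[2])/d[2]
def pix(c,X):
    p=c["R"]@np.array(X)+c["t"]; return p[0]/p[2]*c["fx"]+c["cx"],p[1]/p[2]*c["fy"]+c["cy"]
def save(n,im): cv2.imwrite("pics/"+n,im[...,::-1])
E
python3 - <<'E'
from h import *
for n in("top","scene"):
    c=cam(n); save(n+"1.png",c["color"]); np.savez(n+".npz",**c); print(n,-c["R"].T@c["t"],c["R"][2])
print(ctrl.get_obs())
E
```

```text
top [ 0.37218776 -0.00323717  1.36024162] [ 0.16541234 -0.00486435 -0.9862125 ]
scene [ 0.80572012 -0.93817782  0.87143292] [-0.17924939  0.75922058 -0.62566266]
{'time_s': 0.1, 'q': array([ 9.20712301e-01,  1.81459371e-01,  1.60788802e+00, -1.37533561e-05,
        1.35376523e+00, -2.06315655e-01]), 'dq': array([ 0.00142391, -0.00229794, -0.00334048, -0.00054394,  0.00194595,
       -0.00067344]), 'joint_efforts': array([ 4.63545493e-04, -4.45873547e+01, -3.52235699e+01, -1.92073057e-04,
        4.12202353e-03, -3.77867892e-06]), 'eef_pos': array([0.24659604, 0.51894733, 0.25248801]), 'eef_rot': array([-3.09464027e-04,  2.20066494e-01,  9.75484577e-01, -6.94158756e-04]), 'wrist_force': array([-0.50356207, -0.03846307,  0.77707207]), 'torque': array([-0.04691742,  0.0758172 , -0.00803221]), 'grasp_force': 0.0, 'opening': 0.9985337007061286}
```

View pics/top1.png

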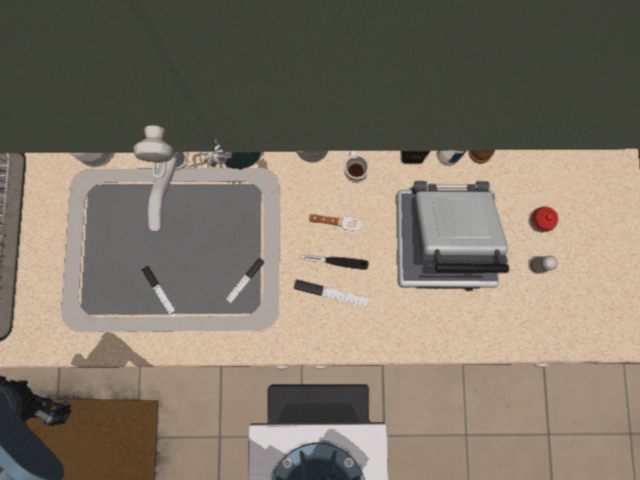

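View pics/scene1.png

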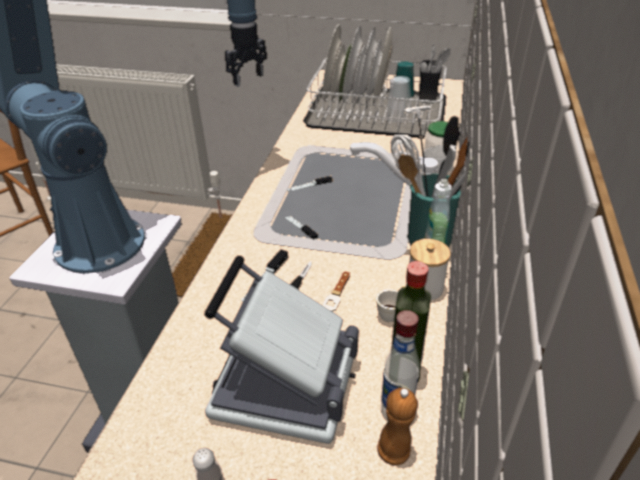

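The top view shows three gauge-like things: one on the counter at (331,293) and smaller ones in the sink at (157,290) and (245,281). The peeler is at (335,262), the opener at (335,222) and the cup at (356,168). The grill is at (450,238) with its lid open and the handle at (472,267). I choose the one at (331,293), which is the largest and lies in the row with its tip to the right, and check it in a crop.

```bash
python3 - <<'E'
from h import *
c=dict(np.load("top.npz")); P=pts(c); im=c["color"].astype(int)
crop=c["color"][180:315,280:530]; save("crop1.png",cv2.resize(crop,None,fx=3.2,fy=3.2,interpolation=cv2.INTER_CUBIC))
g=im.sum(2)
# tool-likes: sizes
def box(m,h):
    v,u=np.nonzero(m); Q=np.array([ray(c,a,b,h)[:2] for a,b in zip(u,v)])
    r=cv2.minAreaRect((Q*1000).astype(np.float32)); return r,Q
hs=cv2.cvtColor(c["color"],cv2.COLOR_RGB2HSV)
m=np.zeros((480,640),bool); m[276:310,288:375]=True
dark=m&(g<200)
r,Q=box(dark,.022); print("gauge handle dark",r)
steel=m&(hs[...,1]<45)&(g>250); 
n,l,s,ce=cv2.connectedComponentsWithStats((steel|dark).astype(np.uint8)); k=1+s[1:,4].argmax(); print(s[k])
r2,_=box(l==k,.01);print("whole",r2)
for (a,b) in [((140,265),(175,315)),((225,258),(265,303))]:
    mm=np.zeros_like(m); mm[a[1]:b[1],a[0]:b[0]]=True
    print("sink dark/bright", box(mm&((g>380)|(g<100)),P[a[1]+5,a[0]+3,2])[0])
# grill
z=P[...,2]; reg=np.zeros_like(m); reg[180:292,395:512]=True
base=reg&(abs(z-.036)<.006); 
rb,_=box(base,.038); print("base",rb)
h=reg&(g<150)&(z>.1); v,u=np.nonzero(h); print("dark high pts",len(v))
hm=h.copy(); hm[:258]=False
X=P[hm]; print("handle mean",X.mean(0),X.min(0),X.max(0))
E
```

```text
gauge handle dark ((465.66668701171875, 18.716062545776367), (62.67213821411133, 20.04327392578125), 75.60243225097656)
[295 281  74  26 634]
whole ((451.7538757324219, -36.3089599609375), (177.54515075683594, 22.493473052978516), 75.60159301757812)
sink dark/bright ((439.36407470703125, 374.57098388671875), (79.99676513671875, 68.19513702392578), 89.60427856445312)
sink dark/bright ((484.9404602050781, 170.62149047851562), (106.08729553222656, 90.99773406982422), 0.5360316038131714)
base ((576.70361328125, -310.4794921875), (234.72210693359375, 244.48130798339844), 88.30021667480469)
dark high pts 718
handle mean [ 0.48747067 -0.30877562  0.24548943] [ 0.37218776 -0.38225726  0.17581769] [ 0.51333895 -0.00323717  1.36024162]
```

View pics/crop1.png

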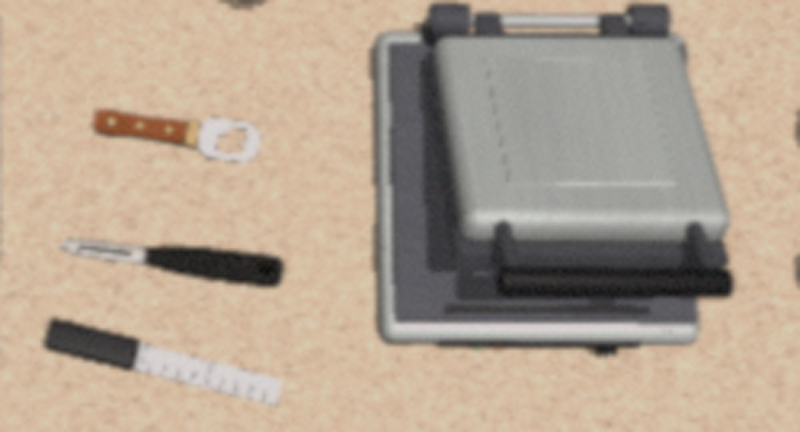

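The crop confirms the choice: the counter piece is a graduated taper about 178 mm long, with its black handle at left (90,343) and blade tip at right (280,390). Now I measure the grill edges and the handle.

```bash
python3 - <<'E'
from h import *
c=dict(np.load("top.npz")); P=pts(c); z=P[...,2]; g=c["color"].astype(int).sum(2)
reg=np.zeros(z.shape,bool); reg[180:295,392:515]=True
b=reg&(z>.018)&(z<1)
L=[];
for v in range(200,282):
    u=np.nonzero(b[v])[0][0]; L.append(ray(c,u-.5,v,.034)[:2])
F=[]
for u in range(405,490):
    v=np.nonzero(b[:,u])[0][-1]; F.append(ray(c,u,v+.5,.034)[:2])
for n,Q in (("left",L),("front",F)):
    Q=np.array(Q,np.float32); vx,vy,x,y=cv2.fitLine(Q,cv2.DIST_HUBER,0,.01,.01).ravel(); print(n,vx,vy,x,y, "ang",np.arctan2(vy,vx), np.abs((Q-[x,y])@[-vy,vx]).max())
h=reg&(g<150)&(z>.2)&(z<.5); h[:258]=False
X=P[h]; print("handle",len(X),X.min(0),X.max(0),np.median(X,0), np.percentile(X,[5,95],0))
for n in("top","scene"):
    s=dict(np.load(n+".npz"))
    print(n,[np.round(pix(s,p)) for p in ([.487,-.31,.26],)])
E
```

```text
left 0.99991596 -0.012964868 0.5655134 -0.19328257 ang -0.012965231 0.0016533111
front 0.020684868 0.999786 0.45993826 -0.30763856 ang 1.55011 0.0067986767
handle 619 [ 0.47773445 -0.3803039   0.2153235 ] [ 0.50894521 -0.23819551  0.25189897] [ 0.48571625 -0.31024312  0.24440706] [[ 0.47859729 -0.37251496  0.23668975]
 [ 0.49655937 -0.24407769  0.24860999]]
top [array([474., 267.])]
scene [array([223., 274.])]
```

Request:
servo_tool:
  commands:
    - [[0,0,-15],0.161,0]
    - [[0,0,-15],0.161,0]
    - [[0,0,-15],0.161,0]
    - [[0,0,-15],0.161,0]
    - [[0,0,-15],0.161,0]
    - [[0,0,-15],0.161,0]
    - [[0,0,-15],0.161,0]
    - [[0,0,0],0,0]

```text
time_s: 1.1
eef_pos: [0.2471, 0.5197, 0.3592]
eef_rot: [-0.0, 0.707, 0.708, 0.001]
wrist_force: [0.4, 0.5, -0.2]
opening: 0.001
grasp_force: 0.0
```

Request:
servo_tool:
  commands:
    - [[-52,15.5,0],0,0]
    - [[-52,15.5,0],0,0]
    - [[-52,15.5,0],0,0]
    - [[-52,15.5,0],0,0]
    - [[-52,15.5,0],0,0]
    - [[-52,15.5,0],0,0]
    - [[-52,15.5,0],0,0]
    - [[-52,15.5,0],0,0]
    - [[-52,15.5,0],0,0]
    - [[-52,15.5,0],0,0]
    - [[-52,15.5,0],0,0]
    - [[-52,15.5,0],0,0]
    - [[-52,15.5,0],0,0]
    - [[-52,15.5,0],0,0]
    - [[-52,15.5,0],0,0]
    - [[-52,15.5,0],0,0]
    - [[0,0,0],0,0]

```text
time_s: 3.22
eef_pos: [0.4944, -0.3156, 0.3553]
eef_rot: [-0.002, 0.707, 0.707, -0.0]
wrist_force: [-0.6, 0.2, -0.1]
opening: 0.002
grasp_force: 0.0
```

Request:
servo_tool:
  commands:
    - [[0,0,20],0,0]
    - [[0,0,20],0,0]
    - [[0,0,20],0,0]
    - [[0,0,12],0,0]
    - [[0,-3,10],0,0]
    - [[0,-9,12],0,0]
    - [[0,-9,12],0,0]
    - [[0,-6.5,11],0,0]
    - [[0,-6.5,11],0,0]
    - [[0,-5.5,11],0,0]
    - [[0,-5.5,12],0,0]
    - [[0,-4,12],0,0]
    - [[0,-4,12],0,0]
    - [[0,-3,12],0,0]
    - [[0,-3,13],0,0]
    - [[0,-2,12],0,0]
    - [[0,-1,8],0,0]
    - [[0,0,0],0,0]

```text
time_s: 5.48
eef_pos: [0.4325, -0.3123, 0.1374]
eef_rot: [-0.001, 0.707, 0.707, 0.0]
wrist_force: [0.4, 0.2, 0.6]
opening: -0.002
grasp_force: 0.0
```

Request:
servo_tool:
  commands:
    - [[0,0,3],0,0]
    - [[0,0,3],0,0]
    - [[0,0,2],0,0]
    - [[0,0,0],0,0]

```text
time_s: 5.98
eef_pos: [0.4329, -0.3126, 0.1302]
eef_rot: [-0.0, 0.707, 0.707, 0.0]
wrist_force: [-0.5, 0.4, 0.7]
opening: -0.002
grasp_force: 0.0
```

```bash
python3 - <<'E'
from h import *
c=cam("scene"); save("s2.png",cv2.resize(c["color"][220:450,180:400],None,fx=2.5,fy=2.5)); print(ctrl.get_obs()["wrist_force"])
E
```

```text
[-0.68660125 -0.07127506 -0.80412643]
```

View pics/s2.png

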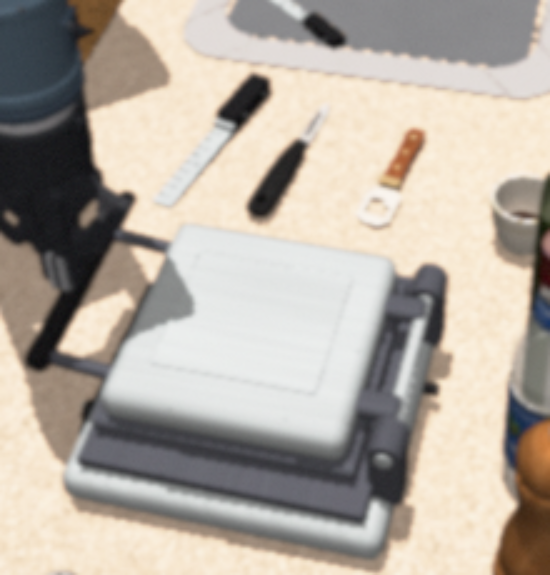

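The lid is almost shut, at roughly the right height, with the fingertips at the bar. I press on, watching the force.

Request:
servo_tool:
  commands:
    - [[0,1,1.5],0,0]
    - [[0,1,1.5],0,0]
    - [[0,0,0],0,0]

```text
time_s: 6.4
eef_pos: [0.434, -0.3128, 0.1291]
eef_rot: [-0.001, 0.707, 0.707, -0.001]
wrist_force: [-10.4, 4.8, 18.1]
opening: 0.004
grasp_force: 9.2
```

```bash
python3 - <<'E'
from h import *
o=ctrl.get_obs();print(o["wrist_force"],o["eef_pos"])
c=cam("top");P=pts(c);z=P[...,2];g=c["color"].astype(int).sum(2)
np.savez("top2.npz",**c)
# lid top fit
m=(abs(P[...,0]-.60)<.06)&(abs(P[...,1]+.31)<.06)&(z>.05)&(z<.2)
A=np.c_[P[m][:,:2]-[.6,-.31],np.ones(m.sum())]; print(np.linalg.lstsq(A,P[m][:,2],rcond=None)[0],m.sum())
for y0 in(-.365,-.255):
    h=(abs(P[...,1]-y0)<.012)&(P[...,0]>.38)&(P[...,0]<.455)&(z>.08)&(z<.13)
    if h.sum(): print(h.sum(),P[h].min(0),np.median(P[h],0),P[h].max(0))
E
```

```text
[-10.38925672   4.84721905  18.12523991] [ 0.43403816 -0.31284606  0.129145  ]
[-0.00832342 -0.0032327   0.10235152] 2729
111 [ 0.42953057 -0.26690437  0.09236967] [ 0.44044287 -0.25305397  0.10545501] [ 0.4546149  -0.24324804  0.11238631]
```

The fingers now press with 18 N against the stop, and the lid top measures 102 mm and level, so the lid is shut. Next I go to the gauge.

Request:
servo_tool:
  commands:
    - [[0,0,-10],0,0]
    - [[0,0,-30],0,0]
    - [[0,0,-30],0,0]
    - [[41,3.8,0],0,45]
    - [[41,3.8,0],0,45]
    - [[41,3.8,0],0,45]
    - [[41,3.8,0],0,45]
    - [[41,3.8,0],0,45]
    - [[41,3.8,0],0,45]
    - [[41,3.8,0],0,45]
    - [[40,3.8,0],0,45]
    - [[0,0,0],0.125,45]
    - [[0,0,0],0.126,45]
    - [[0,0,0],0,45]

```text
time_s: 8.2
eef_pos: [0.4654, 0.0146, 0.1974]
eef_rot: [0.0, 0.79, 0.614, 0.0]
wrist_force: [-1.0, 0.3, 0.4]
opening: 0.529
grasp_force: 0.0
```

```bash
python3 - <<'E'
from h import *
c=cam("wrist"); save("w1.png",c["color"]); np.savez("w1.npz",**c); o=ctrl.get_obs(); print(o["eef_pos"],o["wrist_force"])
g=c["color"].astype(int).sum(2)
print([np.round(pix(c,p)) for p in ([.4645,.0139,.022],[.442,-.074,.002],[.53,0,0])])
c2=cam("top");P=pts(c2);z=P[...,2]
for y0 in(-.365,-.31,-.255):
    h=(abs(P[...,1]-y0)<.012)&(P[...,0]>.38)&(P[...,0]<.455)&(z>.08)&(z<.13)
    print(h.sum(),np.median(P[h],0))
E
```

```text
[0.46540479 0.0144007  0.19740961] [-0.79271772  0.15207205 -0.36654438]
[array([323., 222.]), array([323., 323.]), array([410., 212.])]
111 [ 0.43958503 -0.36679501  0.10559841]
95 [ 0.43785283 -0.30992416  0.10631838]
110 [ 0.4393864  -0.25293265  0.10482501]
```

View pics/w1.png

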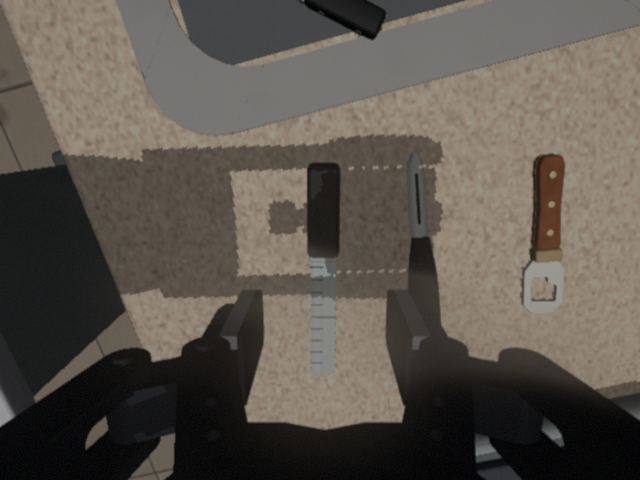

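The wrist view shows the gauge (handle (323,210), tip (322,373)) lined up with the tool, and the peeler at (420,240) clear of the right finger. I descend and grasp.

Request:
servo_tool:
  commands:
    - [[1,0,30],0,45]
    - [[1,0,30],0,45]
    - [[1,0,30],0,45]
    - [[0,0,30],0,45]
    - [[0,0,30],0,45]
    - [[0,0,14],0,45]
    - [[0,0,8],0,45]
    - [[0,0,0],0,45]
    - [[0,0,0],0,10]
    - [[0,0,0],0,10]
    - [[0,0,0],0,10]
    - [[0,0,0],0,10]
    - [[0,0,0],0,10]

```text
time_s: 9.93
eef_pos: [0.4671, 0.017, 0.0265]
eef_rot: [0.001, 0.79, 0.613, 0.001]
wrist_force: [0.0, 0.2, 6.2]
opening: 0.262
grasp_force: 60.2
```

Request:
servo_tool:
  commands:
    - [[0,0,-5],0,10]
    - [[0,0,-15],0,10]
    - [[0,0,-20],0,10]
    - [[0,0,-20],0,10]
    - [[0,0,-20],0,10]
    - [[0,0,-10],-0.118,10]
    - [[0,0,0],-0.118,10]
    - [[-14,20,0],0,10]
    - [[-14,20,0],0,10]
    - [[-14,20,0],0,10]
    - [[-14,20,0],0,10]
    - [[-14,20,0],0,10]
    - [[-13,16,0],0,10]
    - [[0,0,0],0,10]
    - [[0,0,0],0,10]

```text
time_s: 11.8
eef_pos: [0.58, -0.067, 0.1154]
eef_rot: [-0.0, 0.712, 0.702, -0.0]
wrist_force: [-0.3, -0.1, -0.5]
opening: 0.265
grasp_force: 59.2
```

```bash
python3 - <<'E'
from h import *
o=ctrl.get_obs(); print(o["eef_pos"],o["eef_rot"],o["wrist_force"])
c=cam("wrist"); save("w2.png",c["color"]); np.savez("w2.npz",**c)
c=cam("top"); save("t2.png",cv2.resize(c["color"][170:310,360:520],None,fx=4,fy=4)); np.savez("t3.npz",**c)
E
```

```text
[ 0.58000429 -0.06699312  0.11541408] [-4.44346827e-04  7.12374220e-01  7.01799651e-01 -1.52087543e-04] [-0.31897552 -0.10848055 -0.45289089]
```

View pics/w2.png

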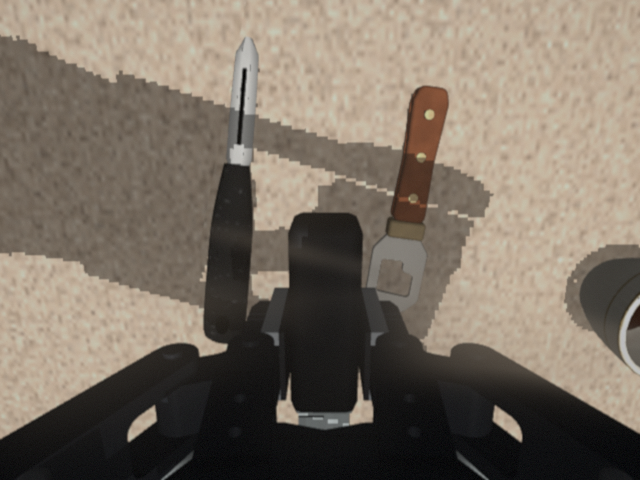

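View pics/t2.png

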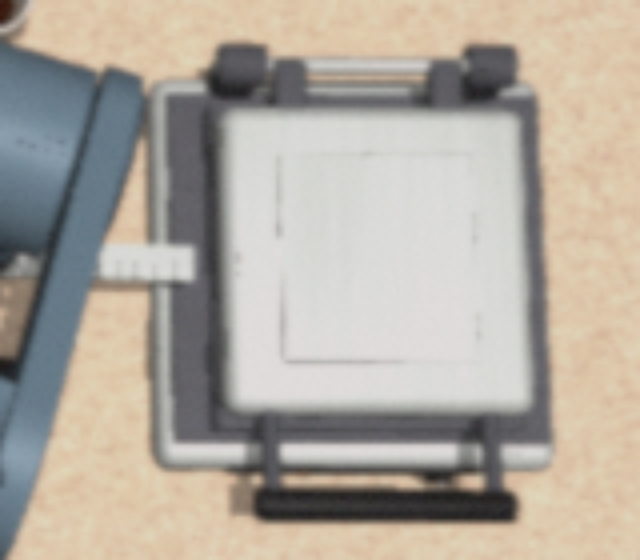

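The wrist view shows the handle square in the jaws at (325,300). The top view shows the blade at (195,262) over the left ledge, about 5 mm short of the upper plate edge at (213,260). I check its squareness numerically.

```bash
python3 - <<'E'
from h import *
c=dict(np.load("t3.npz")); P=pts(c); z=P[...,2]; im=c["color"]; g=cv2.cvtColor(im,cv2.COLOR_RGB2GRAY).astype(float)
def fit(n,Q):
    Q=np.array(Q,np.float32); vx,vy,x,y=cv2.fitLine(Q,cv2.DIST_HUBER,0,.0005,.001).ravel()
    a=np.arctan2(vy,vx); a=(a+np.pi/4)%(np.pi/2)-np.pi/4; print(n,"ang %.4f"%a,"pt",x,y,"res",np.abs((Q-[x,y])@[-vy,vx]).mean())
def sub(line,s):  # strongest signed gradient, subpixel
    d=np.gradient(cv2.GaussianBlur(line.reshape(1,-1),(1,1),0).ravel())*s; k=int(d[1:-1].argmax())+1
    den=d[k-1]-2*d[k]+d[k+1]; return k+(0 if den==0 else .5*(d[k-1]-d[k+1])/den)
U=lambda u0:360+u0/4; V=lambda v0:170+v0/4
# steel->dark on the left ledge (u crop 160-185), skip blade
rows=[v for v in range(197,278) if not 228<v<243]
fit("left plate",[ray(c,398+sub(g[v,398:408],-1),v,.05)[:2] for v in rows])
fit("lid left",[ray(c,410+sub(g[v,410:420],1),v,.095)[:2] for v in range(203,268)])
fit("lid right",[ray(c,486+sub(g[v,486:497],-1),v,.095)[:2] for v in range(205,265)])
cols=range(428,486)
fit("lid front",[ray(c,u,266+sub(g[266:278,u],-1),.095)[:2] for u in list(range(432,480))])
fit("plate front",[ray(c,u,276+sub(g[276:285,u],1),.05)[:2] for u in range(408,420)])
hm=(g<60); 
fit("handle",[ray(c,u,290+np.average(np.arange(12),weights=np.clip(90-g[290:302,u],0,None)+1e-6),.1)[:2] for u in range(428,486)])
zb=.092
top=[ray(c,u,226+sub(g[226:236,u],1),zb)[:2] for u in range(388,407)]; bot=[ray(c,u,236+sub(g[236:244,u],-1),zb)[:2] for u in range(388,407)]
fit("blade top",top);fit("blade bot",bot)
print("tip", ray(c,404+sub(g[235,404:414],-1),235,zb), "mouth plate edge col?", [int(x) for x in g[250,396:420]])
E
```

```text
left plate ang -0.0103 pt 0.5979071 -0.2029339 res 0.00037306984
lid left ang -0.0052 pt 0.56965065 -0.2269937 res 0.0006245688
lid right ang -0.0113 pt 0.5730841 -0.39929467 res 0.00042231934
lid front ang -0.0141 pt 0.49103472 -0.3231328 res 0.0002951944
plate front ang -0.0065 pt 0.47803557 -0.22522429 res 6.223364e-05
handle ang -0.0105 pt 0.43863794 -0.3144724 res 0.00023882794
blade top ang -0.0495 pt 0.58822155 -0.18773124 res 0.00094328605
blade bot ang -0.0462 pt 0.56777334 -0.18848684 res 0.00027752042
tip [ 0.57786013 -0.21102912  0.092     ] mouth plate edge col? [168, 123, 116, 145, 176, 183, 140, 96, 94, 96, 98, 97, 98, 97, 96, 92, 73, 71, 78, 101, 136, 165, 189, 212]
```

```bash
python3 - <<'E'
from h import *
c=dict(np.load("t3.npz")); im=c["color"]; g=cv2.cvtColor(im,cv2.COLOR_RGB2GRAY).astype(int)
print(g[226:246,384:412:2])
print(cv2.cvtColor(im,cv2.COLOR_RGB2HSV)[226:246,384:412:2,1])
c=dict(np.load("w2.npz")); g=cv2.cvtColor(c["color"],cv2.COLOR_RGB2GRAY).astype(int)
s=cv2.cvtColor(c["color"],cv2.COLOR_RGB2HSV)[...,1].astype(int)
for v in range(410,425,4): print(v,g[v,292:358:3])
for v in range(225,285,15): print(v,g[v,282:296],g[v,354:370])
E
```

```text
[[115 104 171 201 203 202 155 127 170 102 101 100  96  94]
 [117 110 184 199 196 196 153 124 175 103  99 101  99  95]
 [118 131 193 198 201 195 154 124 173 103  97 102  97  96]
 [115 153 200 201 202 198 162 124 173 103 100  98  99  94]
 [118 175 204 202 203 203 174 144 182 123 116 115 104  91]
 [121 194 215 213 213 213 201 189 202 178 165 163 131  90]
 [131 203 215 217 216 215 215 212 214 211 205 209 156  94]
 [144 212 217 216 215 217 216 215 215 214 216 215 166  96]
 [148 214 216 215 215 215 217 216 214 214 213 215 164  95]
 [148 213 213 209 214 208 216 213 216 212 209 215 163  97]
 [141 214 213 209 214 206 216 203 214 213 206 216 166  96]
 [145 215 215 210 214 208 219 202 216 215 210 217 166  93]
 [147 208 204 203 207 203 217 200 217 212 206 217 165  93]
 [125 171 176 178 178 170 194 183 199 194 186 201 158 100]
 [124 136 142 140 145 143 147 128 142 129 116 142 125  99]
 [126 128 130 127 128 130 122 105 138 104  78  98 105 100]
 [151 150 148 145 150 149 141 118 169 132  89  99  99  98]
 [194 193 195 191 192 191 184 123 179 142  98 100  97  96]
 [201 201 206 204 203 204 193 124 178 
[... 1173 characters left out ...]
18 [167 173 133  93  92 101 101 149 145 145 134 102 113 115 111 109 104 104
 104 129 178 181]
422 [167 168 132  97  96 103 103 102 101  98 102  99 162 170 164 151 102 111
 112 134 180 168]
225 [176 175 174 176 179 180 181 174 141  76  34  35  36  36] [ 31  29  30  29  31  55  90 110 113 110 111 114 112 114 114 112]
240 [109 109 109 110 108  99  68  49  45  45  45  49  48  50] [ 32  28  29  29  31  25  26  30  60  96 110 108 104 103  99 105]
255 [102 105 107 106 106  97  72  51  48  49  50  51  51  51] [ 33  34  33  34  31  35  34  42  67  98 101 101 102 101 102 102]
270 [117 115 117 118 118 115  97  52  26  31  30  28  30  31] [ 45  44  46  43  46  43  47  67  95 103 102 102 105 102  89  92]
```

Blade and grill are square to within about 0.005 rad. The tip is about 8 mm onto the ledge. I lower it to a light touch.

Request:
servo_tool:
  commands:
    - [[0,0,10],-0.004,10]
    - [[0,0,10],0,10]
    - [[0,0,8],0,10]
    - [[0,0,3],0,10]
    - [[0,0,1.5],0,10]
    - [[0,0,0],0,10]
    - [[0,0,0],0,10]

```text
time_s: 12.78
eef_pos: [0.581, -0.0676, 0.0831]
eef_rot: [0.0, 0.711, 0.703, 0.0]
wrist_force: [-0.5, 0.6, -0.6]
opening: 0.262
grasp_force: 59.2
```

Request:
servo_tool:
  commands:
    - [[0,0,0.7],0,10]
    - [[0,0,0],0,10]

```text
time_s: 13.02
eef_pos: [0.5808, -0.0675, 0.0822]
eef_rot: [0.0, 0.711, 0.703, 0.0]
wrist_force: [-0.1, 0.3, -0.9]
opening: 0.262
grasp_force: 59.2
```

Request:
servo_tool:
  commands:
    - [[0,0,0.7],0,10]
    - [[0,0,0],0,10]

```text
time_s: 13.28
eef_pos: [0.5807, -0.0675, 0.0813]
eef_rot: [-0.0, 0.711, 0.703, -0.0]
wrist_force: [0.4, 0.2, -0.2]
opening: 0.263
grasp_force: 59.2
```

Request:
servo_tool:
  commands:
    - [[0,0,0.5],0,10]
    - [[0,0,0],0,10]

```text
time_s: 13.52
eef_pos: [0.5807, -0.0675, 0.0808]
eef_rot: [-0.0, 0.711, 0.703, -0.0]
wrist_force: [-0.6, -0.7, -0.8]
opening: 0.267
grasp_force: 59.2
```

Request:
servo_tool:
  commands:
    - [[0,0,0.5],0,10]
    - [[0,0,0],0,10]

```text
time_s: 13.78
eef_pos: [0.5808, -0.0675, 0.0804]
eef_rot: [-0.0, 0.711, 0.703, -0.0]
wrist_force: [0.4, -0.2, -0.3]
opening: 0.269
grasp_force: 59.2
```

Request:
servo_tool:
  commands:
    - [[0,0,0.4],0,10]
    - [[0,0,0],0,10]

```text
time_s: 14.02
eef_pos: [0.5807, -0.0675, 0.08]
eef_rot: [-0.0, 0.711, 0.703, -0.0]
wrist_force: [-0.4, -0.1, -0.6]
opening: 0.265
grasp_force: 59.2
```

Request:
servo_tool:
  commands:
    - [[0,0,0.4],0,10]
    - [[0,0,0],0,10]

```text
time_s: 14.28
eef_pos: [0.5808, -0.0675, 0.0796]
eef_rot: [0.0, 0.711, 0.703, -0.0]
wrist_force: [0.1, 0.0, -0.6]
opening: 0.264
grasp_force: 59.3
```

Request:
servo_tool:
  commands:
    - [[0,0,0.4],0,10]
    - [[0,0,0],0,10]

```text
time_s: 14.52
eef_pos: [0.5808, -0.0675, 0.0793]
eef_rot: [0.0, 0.711, 0.703, 0.0]
wrist_force: [-0.4, -0.2, -0.3]
opening: 0.265
grasp_force: 59.4
```

Request:
servo_tool:
  commands:
    - [[0,0,0.4],0,10]
    - [[0,0,0],0,10]

```text
time_s: 14.78
eef_pos: [0.5808, -0.0675, 0.0789]
eef_rot: [0.0, 0.711, 0.703, 0.0]
wrist_force: [0.4, 0.7, -0.1]
opening: 0.264
grasp_force: 59.4
```

Request:
servo_tool:
  commands:
    - [[0,0,0.4],0,10]
    - [[0,0,0],0,10]

```text
time_s: 15.02
eef_pos: [0.5809, -0.0675, 0.0785]
eef_rot: [0.0, 0.711, 0.703, 0.0]
wrist_force: [0.4, 0.9, 1.6]
opening: 0.261
grasp_force: 59.6
```

Request:
servo_tool:
  commands:
    - [[0,0,0.4],0,10]
    - [[0,0,0],0,10]

```text
time_s: 15.28
eef_pos: [0.5809, -0.0675, 0.0781]
eef_rot: [0.0, 0.711, 0.703, 0.0]
wrist_force: [0.1, 2.3, 1.8]
opening: 0.267
grasp_force: 59.7
```

```bash
python3 - <<'E'
from h import *
o=ctrl.get_obs(); print(o["wrist_force"],o["torque"],o["eef_pos"])
c=cam("scene"); 
p=pix(c,[.578,-.21,.055]); u,v=map(int,p); print(p)
save("s3.png",cv2.resize(c["color"][v-45:v+45,u-60:u+60],None,fx=6,fy=6,interpolation=cv2.INTER_CUBIC))
E
```

```text
[0.11008314 2.3058574  1.8052689 ] [-0.15736044  0.0183584  -0.02574754] [ 0.58087854 -0.06748335  0.07811187]
(np.float64(296.33623815192004), np.float64(323.9926069243933))
```

View pics/s3.png

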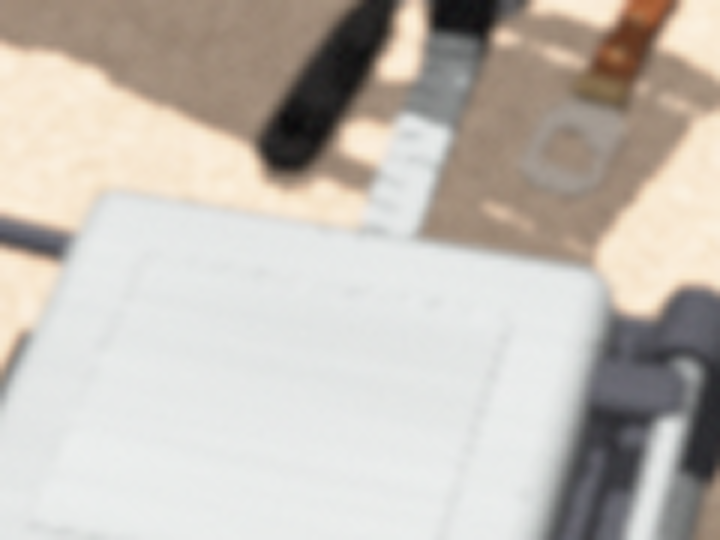

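The scene view shows the flat blade lying on the ledge and disappearing behind the lid edge at (390,235). Contact with the lower plate starts at TCP z of about 78.6 mm, so the gap is large. I ease the pressure and slide in.

Request:
servo_tool:
  commands:
    - [[0,0,-0.4],0,10]
    - [[-4,0,0],0,10]
    - [[-6,0,0],0,10]
    - [[-6,0,0],0,10]
    - [[-6,0,0],0,10]
    - [[-6,0,0],0,10]
    - [[-6,0,0],0,10]
    - [[-6,0,0],0,10]
    - [[0,0,0],0,10]

```text
time_s: 16.45
eef_pos: [0.5805, -0.1086, 0.0785]
eef_rot: [0.001, 0.711, 0.703, -0.0]
wrist_force: [0.1, -1.0, 2.2]
opening: 0.265
grasp_force: 59.8
```

Request:
servo_tool:
  commands:
    - [[-4,0,0],0,10]
    - [[-4,0,0],0,10]
    - [[0,0,0],0,10]

```text
time_s: 16.82
eef_pos: [0.5804, -0.1159, 0.0785]
eef_rot: [0.0, 0.711, 0.703, -0.0]
wrist_force: [0.0, 0.4, 4.4]
opening: 0.262
grasp_force: 59.9
```

Request:
servo_tool:
  commands:
    - [[0,0,-0.4],0,10]
    - [[-3,0,0],0,10]
    - [[-3,0,0],0,10]
    - [[-3,0,0],0,10]
    - [[0,0,0],0,10]

```text
time_s: 17.45
eef_pos: [0.5801, -0.1249, 0.0788]
eef_rot: [0.0, 0.711, 0.703, -0.0]
wrist_force: [-0.8, 0.8, 3.7]
opening: 0.262
grasp_force: 59.9
```

Request:
servo_tool:
  commands:
    - [[-3,0,0],0,10]
    - [[-3,0,0],0,10]
    - [[0,0,0],0,10]

```text
time_s: 17.82
eef_pos: [0.5802, -0.131, 0.0789]
eef_rot: [0.0, 0.711, 0.703, -0.0]
wrist_force: [-0.5, 2.0, 5.2]
opening: 0.265
grasp_force: 59.9
```

Request:
servo_tool:
  commands:
    - [[0,0,-0.5],0,10]
    - [[0,0,0],0,10]

```text
time_s: 18.08
eef_pos: [0.5801, -0.131, 0.0792]
eef_rot: [0.0, 0.711, 0.703, -0.0]
wrist_force: [-0.2, -0.4, 1.5]
opening: 0.262
grasp_force: 59.6
```

```bash
python3 - <<'E'
from h import *
o=ctrl.get_obs(); print(o["wrist_force"],o["torque"],o["eef_pos"],o["eef_rot"])
E
```

```text
[-0.24046332 -0.35287096  1.48043063] [-0.34684074 -0.14186831  0.04182881] [ 0.58008793 -0.13096097  0.07917556] [ 2.84691733e-04  7.11004035e-01  7.03187844e-01 -1.95175565e-04]
```

Request:
servo_tool:
  commands:
    - [[0,0,-0.3],0,10]
    - [[0,0,0],0,10]

```text
time_s: 18.32
eef_pos: [0.5798, -0.1305, 0.0794]
eef_rot: [-0.0, 0.711, 0.703, -0.0]
wrist_force: [0.1, -0.7, 1.8]
opening: 0.264
grasp_force: 59.6
```

```bash
python3 - <<'E'
from h import *
o=ctrl.get_obs(); print(o["wrist_force"],o["torque"],o["eef_pos"],o["eef_rot"])
E
```

```text
[ 0.13697688 -0.7295938   1.79166386] [-0.32508221 -0.03586318  0.02874853] [ 0.57983864 -0.1305016   0.07935769] [-2.29952871e-04  7.11014479e-01  7.03177315e-01 -1.46298804e-04]
```

```bash
cat > avg.py <<'E'
from h import *
W=[]
for i in range(6):
    ctrl.camera("wrist"); o=ctrl.get_obs(); W.append(np.r_[o["wrist_force"],o["torque"],o["eef_pos"]*1000])
W=np.array(W); print(np.round(W.mean(0),2),"sd",np.round(W.std(0)[:6],2))
E
python3 avg.py
```

```text
[ 2.7000e-01 -9.2000e-01  8.4000e-01 -2.7000e-01  2.0000e-02 -1.0000e-02
  5.7984e+02 -1.3044e+02  7.9390e+01] sd [0.43 0.37 0.33 0.04 0.05 0.02]
```

Request:
servo_tool:
  commands:
    - [[0,0,-0.4],0,10]
    - [[0,0,0],0,10]

```text
time_s: 18.88
eef_pos: [0.5798, -0.1302, 0.0797]
eef_rot: [-0.0, 0.711, 0.703, -0.0]
wrist_force: [0.2, -0.4, 0.3]
opening: 0.265
grasp_force: 59.4
```

```bash
python3 avg.py
```

```text
[-2.6000e-01  2.3000e-01 -6.6000e-01 -1.0000e-02  0.0000e+00  1.0000e-02
  5.7987e+02 -1.3028e+02  7.9750e+01] sd [0.54 0.31 0.51 0.03 0.02 0.02]
```

Request:
servo_tool:
  commands:
    - [[0,0,-0.4],0,10]
    - [[0,0,0],0,10]

```text
time_s: 19.42
eef_pos: [0.5801, -0.1305, 0.0804]
eef_rot: [0.0, 0.711, 0.703, 0.0]
wrist_force: [0.4, 0.2, -0.5]
opening: 0.267
grasp_force: 59.3
```

```bash
python3 avg.py
```

```text
[-8.0000e-02  8.0000e-02 -5.2000e-01 -0.0000e+00  0.0000e+00  2.0000e-02
  5.8008e+02 -1.3052e+02  8.0400e+01] sd [0.51 0.56 0.52 0.02 0.03 0.05]
```

Request:
servo_tool:
  commands:
    - [[0,0,0.7],0,10]
    - [[-2,0,0],0,10]
    - [[-2,0,0],0,10]
    - [[0,0,0],0,10]

```text
time_s: 20.23
eef_pos: [0.58, -0.1348, 0.0797]
eef_rot: [0.0, 0.711, 0.703, -0.0]
wrist_force: [0.0, -0.8, -0.8]
opening: 0.265
grasp_force: 59.3
```

Request:
servo_tool:
  commands:
    - [[-2,0,0],0,10]
    - [[-2,0,0],0,10]
    - [[0,0,0],0,10]

```text
time_s: 20.6
eef_pos: [0.58, -0.1387, 0.0797]
eef_rot: [0.0, 0.711, 0.703, -0.0]
wrist_force: [-0.1, -0.1, -0.3]
opening: 0.262
grasp_force: 59.3
```

```bash
python3 avg.py
```

```text
[-1.0000e-01  1.5000e-01 -3.2000e-01 -2.0000e-02 -1.0000e-02  0.0000e+00
  5.7998e+02 -1.3853e+02  7.9690e+01] sd [0.31 0.32 0.34 0.04 0.03 0.01]
```

Request:
servo_tool:
  commands:
    - [[-2,0,0.1],0,10]
    - [[-2,0,0],0,10]
    - [[0,0,0],0,10]

```text
time_s: 21.28
eef_pos: [0.58, -0.1428, 0.0796]
eef_rot: [0.0, 0.711, 0.703, -0.0]
wrist_force: [-0.6, -0.2, -0.8]
opening: 0.265
grasp_force: 59.3
```

Request:
servo_tool:
  commands:
    - [[-2,0,0],0,10]
    - [[-2,0,0],0,10]
    - [[0,0,0],0,10]

```text
time_s: 21.65
eef_pos: [0.58, -0.1466, 0.0797]
eef_rot: [0.0, 0.711, 0.703, 0.0]
wrist_force: [0.1, 0.5, -0.3]
opening: 0.265
grasp_force: 59.4
```

Request:
servo_tool:
  commands:
    - [[-2,0,0],0,10]
    - [[-2,0,0],0,10]
    - [[0,0,0],0,10]

```text
time_s: 22.02
eef_pos: [0.5798, -0.1485, 0.0796]
eef_rot: [-0.001, 0.711, 0.703, 0.001]
wrist_force: [0.5, 9.0, 3.2]
opening: 0.265
grasp_force: 59.9
```

```bash
python3 avg.py
```

```text
[-2.0000e-02  8.6100e+00  3.3800e+00  1.3200e+00 -4.0000e-02 -4.0000e-02
  5.7983e+02 -1.4851e+02  7.9650e+01] sd [0.23 0.42 0.45 0.02 0.01 0.02]
```

It wedged at TCP y of about -0.1485, with 8.6 N of drag and a slight net downward push. I trim the height so the vertical force is near zero.

Request:
servo_tool:
  commands:
    - [[0,0,-0.3],0,10]
    - [[0,0,0],0,10]

```text
time_s: 22.58
eef_pos: [0.5798, -0.1485, 0.0797]
eef_rot: [-0.001, 0.711, 0.703, 0.001]
wrist_force: [1.7, 8.1, 0.6]
opening: 0.268
grasp_force: 59.5
```

```bash
python3 avg.py
```

```text
[ 8.6000e-01  8.4300e+00  1.6600e+00  1.2700e+00 -1.8000e-01  3.0000e-02
  5.7981e+02 -1.4853e+02  7.9690e+01] sd [0.29 0.24 0.48 0.03 0.03 0.02]
```

Request:
servo_tool:
  commands:
    - [[0,0,-0.35],0,10]
    - [[0,0,0],0,10]
    - [[0,0,0],0,10]

```text
time_s: 23.25
eef_pos: [0.5797, -0.1485, 0.0797]
eef_rot: [-0.001, 0.711, 0.703, 0.001]
wrist_force: [1.7, 8.5, -1.0]
opening: 0.266
grasp_force: 59.2
```

```bash
python3 avg.py; python3 - <<'E'
from h import *
c=cam("top");P=pts(c);z=P[...,2]
m=(abs(P[...,0]-.60)<.06)&(abs(P[...,1]+.31)<.06)&(z>.05)&(z<.2)
A=np.c_[P[m][:,:2]-[.6,-.31],np.ones(m.sum())]; print(np.linalg.lstsq(A,P[m][:,2],rcond=None)[0],m.sum())
s=cam("scene"); a=cv2.resize(s["color"][200:440,150:450],None,fx=2.6,fy=2.4); save("s4.png",a)
print(ctrl.get_obs()["eef_rot"])
E
```

```text
[ 1.5300e+00  7.9800e+00 -5.8000e-01  1.1800e+00 -3.5000e-01  8.0000e-02
  5.7974e+02 -1.4854e+02  7.9700e+01] sd [0.34 0.69 0.61 0.01 0.03 0.03]
[-0.01062143  0.00122896  0.10249452] 2321
[-0.00126328  0.71081598  0.70337638  0.00083858]
```

View pics/s4.png

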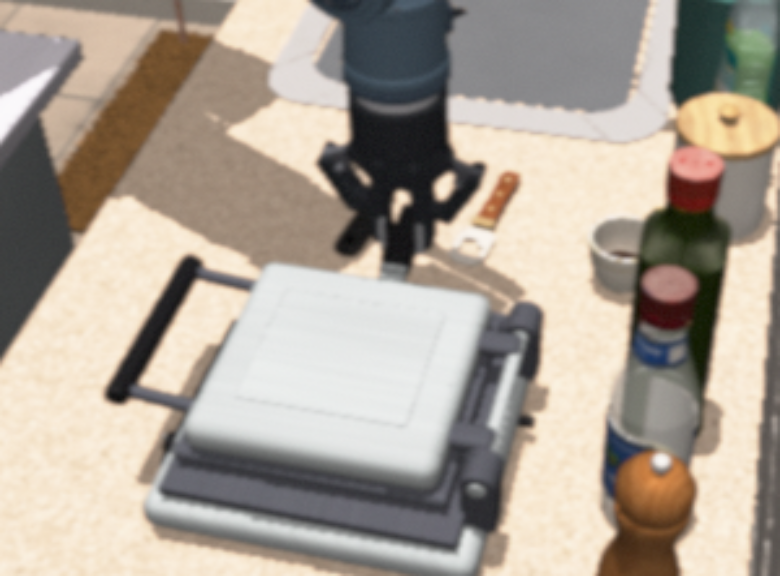

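The view shows the lid still shut with its top at 102.5 mm, unchanged. The blade enters squarely at (395,270), and the peeler, opener and cup are undisturbed. Drag is about 8 N and the net vertical force is just the gauge's weight.

```bash
python3 -c "
from bench import ctrl
print(ctrl.hand_in())"
```

```text
the job is handed in; nothing more can be done
None
```

I pressed the lid fully shut and slid the taper gauge in square from the left; it is held there, lightly wedged with about 8 N of drag and almost no net force up or down. The lid is not lifted, and the job is handed in.

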